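# Switch on the machine supply under its guard

## Robot

A 6-joint arm with a two-finger parallel gripper is mounted at the origin on a cart in front of the work surface, level with it; the furniture and walls round the work are solid. World frame = base frame: x ahead of the robot, y to its left, z up, the work surface at z = 0. Lengths are in m, angles in rad, forces in N, time in s.
With the tool pointing down it reaches from about 0.3 to 0.85 m from the base axis. Payload 5.4 kg.
Tool frame: the origin (TCP) lies on the centre line of the jaws, within the pads' length; the fingertips stand r.finger_overhang ahead of it and the grasp point (between the pads) lies 6 mm ahead of it (r.finger_overhang is the distance from the TCP to the fingertips, in m); z points along the fingers, y is the line along which they close (so a half turn about z gives the same grasp; the last joint's range is limited). The gripper opens to 85 mm and grips with 20 to 120 N. Pads are 22 mm wide; open, the fingers measure 114 mm over their backs; the gripper's body (76 mm by 85 mm) begins 54 mm behind the grasp point. The pads swing forward as they close: fully open they stand 13 mm farther back than shut.
Start: joints at [-1.399, 0.158, 1.597, -0, 1.386, -0.21], TCP at [0.214, -0.534, 0.232] pointing down, gripper open.
Joint ranges: [-2.91, 2.91], [-0.94, 2.29], [0.18, 2.7], [-1.29, 4.43], [0.17, 2.64], [-3, 3]. Speed limits (rad/s): [2.57, 2.57, 3.14, 3.14, 3.14, 3.14].

## Interface

Orientations are given as a unit quaternion [w, x, y, z].
In Python, from rig import r gives the robot as it stands. The module is installed in compiled form; this text tells all that it offers.
- The arm moves only by the tool servo_tool, never from a script. Its argument "targets" is text: rows parted by semicolons, each of 7 numbers parted by spaces: the turn, a rotation vector about the tool's x, y, z in degrees, then the shift along the tool's x, y, z in m, then the gripper command: -1 is shut, 1 is fully open, values between are in proportion. A call has 1 to 10 rows; each row shifts and turns the commanded pose from where the row before left it, along the tool's axes as they then stand; what a row does not reach is not made up. A row lasts 1/10 s, in which the tool goes at most 50 mm and 8.59 degrees, less where a joint would pass 70% of its speed; a pose out of reach is approached as far as the arm can. A call is refused whole if a number of a shift passes 0.05 or a number of a turn 8.59, either way. A call with a gripper value outside its range is refused whole. The fingers move at their own pace and stop on an object; "newtons" is the grip in N (left out, the last holds). Time passes only in rows, so rows that do not move let the fingers close. It gives the time, the measured TCP pose, the force, the opening and the grip force at its end, in the units of the state.
- r.get_state(): the state, without advancing time (a new reading comes with each control period).
- r.capture(name): name is "scene" or "top" or "wrist"; returns a dict with "image" (384x512x3 uint8, blue, green, red), "vfov" (degrees; the focal length in pixels is half the picture's height over the tangent of half this angle, whatever the lens; pixels are square), "cx", "cy" (the principal point, pixels), "world_from_camera" (4x4, takes a point from camera to world coordinates); the wrist camera has in their place "tool_from_camera" (4x4, takes a point from camera to tool coordinates, whose origin is the TCP and whose axes are the flange's). Camera axes: x right, y up, looking along -z (the intrinsics and any distortion apply to the point x, -y, -z); pixel columns grow to the right and rows downward; lengths in m; the calibration is good to about 2 mm. A picture is of the moment at which its call begins: read the wrist's pose just before it. There is no depth.
- r.hand_in(): hands the job in; it is judged then, once.
The state is a dict: "clock": time; "joints": joint angles; "joint_vel": joint speeds; "effort": joint torques, N m; "position": TCP position; "tcp_rot": TCP orientation; "wrist_force": force on the tool from outside, world axes, zero at the start; "moment": the same for the moment, N m; "gripper_width": opening from 0.0 (shut) to 1.0 (fully open); "grasp_force": force on a finger pad.
Only numpy, scipy, OpenCV 4.12 (cv2) and the standard library are available. Lean on these libraries where they do the work, as an engineer would, in place of code of your own. Each camera call takes 0.05 s, during which the arm holds its last target. There are 200 camera calls.

## Task

Switch on the machine supply at the grey switch box on the bench: lift the hinged steel guard with the back of a finger until it rests open by itself, push the toggle lever beneath it over to its far side with the fingertip, then tip the guard forward past its balance and let it drop shut by itself, without pressing it down. Only touch and push, gently: pinch nothing, leave the small unguarded toggle beside it as it is, and do not shift the tape roll, pliers or bolt lying round the box.

Things in the scene. Friction and masses are not known exactly. Their poses are not given: they have to be found in the camera images.
- switch_box: grey steel switch box, 100 mm deep (x) x 160 wide (y) x 100 high, fixed on the bench. Origin under its centre at bench height; x points from its front face (x = -50 mm, towards the robot) to its back, y to its left, z up. Dark steel panel on top at z = 100 mm. Nothing stands below the guard's lip, in front of the box
- guard_hinge (a point): hinge pin of the guard, at box x = +20, y = +32, z = 109 mm, along the box's y. The guard is a sheet steel hood 70 mm wide (65 inside), open below; shut, its top plate is at z = 147 mm from x = +12 to -34, its front wall runs from there down to the lip plate (x = -48, z = 117), its cheeks reach down to z = 103 mm
- guard_lip (a point): middle of the guard's rolled front lip, a rod of radius 3 mm, 70 mm long along the box's y. Shut, it lies at box x = -65, y = +32, z = 115 mm: 15 mm in front of the box's front face, its underside 112 mm above the bench, so fingertips tilted forward fit under it in front of the box. A flat plate, 17 mm deep, joins it to the front wall. 85 mm from the hinge
- guard (a joint): guard angle in rad: 0 = shut (start), grows as the lip swings up and back over the hinge. It balances at about 1.35: let go below that it drops shut; beyond, it falls open to a stop at 1.75 and rests there, lip then at box x = +41, z = 191 mm, rearmost part x = +67 at z = 155. Lifting or tipping it at the lip takes under 1 N (from behind, push near the lip: low on the hood it jams)
- toggle_tip (a point): rounded end of the main toggle's steel bat lever under the guard; lever 36 mm long, 8 mm thick at the foot and 11 mm near the end, pivot at box x = -10, y = +32, z = 100 mm. Off (start): leans 0.42 rad towards the robot, tip at box x = -25, z = 133 mm. On: leans 0.42 rad to the back, tip at box x = +5 mm
- toggle (a joint): main toggle angle in rad: 0 = off (leaning to the robot, start), 0.84 = on (leaning to the back). Over-centre spring: it resists with about 4 N at the tip up to 0.42, then snaps over to 0.84 and stays
- lamp_tip (a point): end of the small unguarded lamp toggle, a 24 mm lever to the right of the guard (pivot at box x = -20, y = -50, z = 102 mm, tip about z = 125 mm); leave it
- insulating_tape: black roll of insulating tape, 68 mm across, 19 mm high, lying to the left of the box; origin under its centre; bystander
- long_nose_pliers: long-nose pliers with blue handles, 163 mm long, 12 mm high, lying to the right of the box; origin under the centre; bystander
- hex_bolt: hexagon bolt, 52 mm long, 19 mm high, lying in front of the box on its right; origin under the centre; bystander

How it is judged:
By the outcome, as a careful person would: the job done as asked, in the order asked, and still so for the second after the job is handed in, with the robot touching nothing.
It also fails if it takes over 58 s, if anything falls off the work surface, if the arm or the gripper's body presses on something with over 40 N, if the wrist force passes 120 N, or if a joint passes its speed limit or range.

## Working session

There is one attempt and no reset: what is moved stays moved. The work goes in short steps, Python scripts to look and compute and a tool call to move; the robot and the scene stay as the last step left them, time stands still between calls to the robot, and variables do not carry over. Pictures are saved under pics/ and viewed, at most 10 in all, crops included, and the job is handed in when it is done.

Besides the shell and the picture viewer there is one more tool, called as name(argument=value, ...) on one line, values as JSON. servo_tool: Moves the arm, as the interface text tells. Its arguments: {"type":"object","properties":{"targets":{"type":"string"},"newtons":{"type":"number"}},"required":["targets"]}

```bash
mkdir -p pics; python3 - <<'E'
from rig import r
import cv2,numpy as np
print(r.get_state(), r.finger_overhang)
for n in ("scene","top"):
    c=r.capture(n); cv2.imwrite(f"pics/{n}0.png",c["image"])
    print(n,c["vfov"],c["cx"],c["cy"],[k for k in c]); print(np.round(c["world_from_camera"],4).tolist())
E
```

```text
{'clock': 0.0, 'joints': array([-1.39906386e+00,  1.59073078e-01,  1.59823198e+00, -1.89140082e-05,
        1.38619684e+00, -2.10126390e-01]), 'joint_vel': array([-7.57283936e-04, -4.39965855e-04, -4.13989033e-05,  1.27592342e-03,
        1.08077665e-03, -5.81491173e-04]), 'effort': array([ 3.46850275e-04, -3.95999444e+01, -3.31430948e+01, -1.60609052e-04,
        8.20130110e-03, -8.60692211e-06]), 'position': array([ 0.21412762, -0.53299626,  0.23090352]), 'tcp_rot': array([-9.54625887e-04,  9.81827502e-01,  1.89773143e-01,  9.03178779e-06]), 'wrist_force': array([-0.95001876,  0.7417447 ,  0.32898367]), 'moment': array([ 0.0205387 , -0.05657412, -0.1050359 ]), 'grasp_force': 0.0, 'gripper_width': 1.0005927944144526} 0.025
scene 54.98660622328068 253.41931824712313 190.78657725853787 ['image', 'vfov', 'cx', 'cy', 'world_from_camera']
[[-0.7646, 0.2686, -0.5858, 0.0307], [-0.644, -0.3522, 0.6791, 0.4736], [-0.0239, 0.8966, 0.4423, 0.4646], [0.0, 0.0, 0.0, 1.0]]
top 53.09843227176216 250.53402531302825 191.4731132279993 ['image', 'vfov', 'cx', 'cy', 'world_from_camera']
[[-0.0179, 0.9978, -0.0634, 0.479], [-0.9998, -0.0171, 0.0136, -0.1143], [0.0125, 0.0637, 0.9979, 0.9687], [0.0, 0.0, 0.0, 1.0]]
```

View pics/scene0.png

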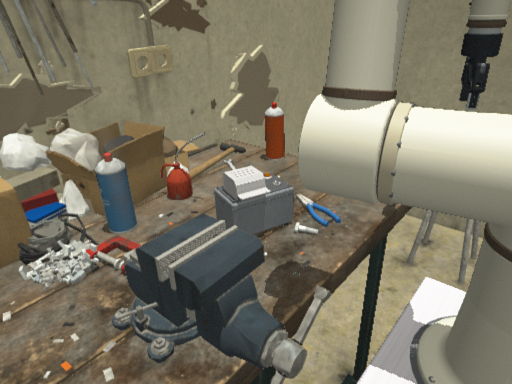

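View pics/top0.png

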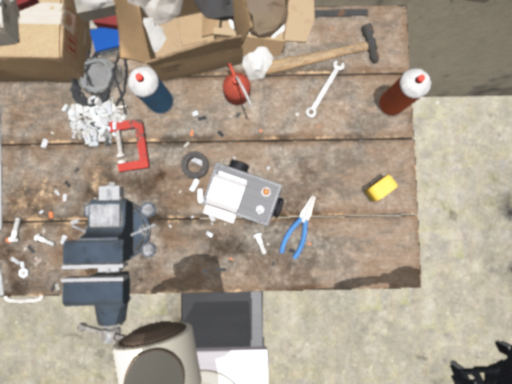

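The scene shows the box at about (253,205) with the guard shut. In the top view the box is at about (243,193), turned about 15–20°, with the tape at (195,165), the bolt at (260,243) and the pliers at (297,228). I'll crop for corner measurement.

```bash
python3 - <<'E'
import cv2
a=cv2.imread("pics/top0.png")[140:270,170:330]; cv2.imwrite("pics/topc.png",cv2.resize(a,None,fx=4.5,fy=4.5,interpolation=cv2.INTER_CUBIC))
E
```

```text
(no output)
```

View pics/topc.png

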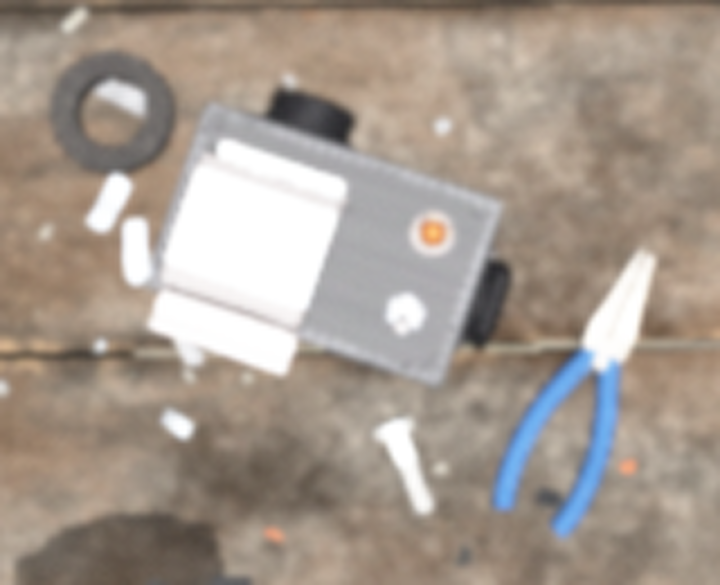

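The crop shows the panel corners at back-left (210,105), back-right (500,203) and front-right (437,382). The lip's front ends are at (148,328) and (285,375).

```bash
cat > h.py <<'E'
import numpy as np, cv2
from scipy.optimize import least_squares
from scipy.spatial.transform import Rotation as R
def proj(P,T,vf,cx,cy):
    f=192/np.tan(np.radians(vf)/2); p=(np.asarray(P)-T[:3,3])@T[:3,:3]
    return np.c_[cx+f*p[:,0]/-p[:,2], cy-f*p[:,1]/-p[:,2]]
def box2w(q,P):
    P=np.atleast_2d(P)/1000.; c,s=np.cos(q[2]),np.sin(q[2])
    return np.c_[q[0]+c*P[:,0]-s*P[:,1], q[1]+s*P[:,0]+c*P[:,1], P[:,2]]
def tcp(s):
    w,x,y,z=s["tcp_rot"]; T=np.eye(4); T[:3,:3]=R.from_quat([x,y,z,w]).as_matrix(); T[:3,3]=s["position"]; return T
E
python3 - <<'E'
from h import *; from rig import r
c=r.capture("top"); T=np.array(c["world_from_camera"])
B=np.array([[50,80,100],[50,-80,100],[-50,-80,100],[-68,67,115],[-68,-3,115.]])
u=np.array([[210,105],[500,203],[437,382],[148,328],[285,375]]); u=(u+.5)/4.5-.5+[170,140]
f=lambda q:(proj(box2w(q,B),T,c["vfov"],c["cx"],c["cy"])-u).ravel()
s=least_squares(f,[.5,-.1,-.3]); print(s.x,np.round(s.fun,2))
print(box2w(s.x,[[-65,32,115],[20,32,109],[-10,32,100],[-20,-50,125]]))
c=r.capture("wrist"); print(c["vfov"],c["cx"],c["cy"],np.round(c["tool_from_camera"],4).tolist())
E
```

```text
[ 0.5293669  -0.1048728  -0.34434269] [-1.35 -1.26  0.89 -0.48  0.9   1.62  0.05  0.18 -0.48 -0.1 ]
[[ 0.47898505 -0.05280871  0.115     ]
 [ 0.55899534 -0.08150284  0.109     ]
 [ 0.53075642 -0.0713755   0.1       ]
 [ 0.49366204 -0.14518612  0.125     ]]
66.30164401795824 261.563309848082 188.72917546599606 [[-0.0005, 0.9648, 0.2631, 0.0662], [1.0, 0.0006, -0.0002, 0.0006], [-0.0004, 0.2631, -0.9648, -0.1423], [0.0, 0.0, 0.0, 1.0]]
```

servo_tool(targets="0 0 8.35 0 0 0 -1;0 0 8.35 0 0 0 -1;0 0 8.35 0 0 0 -1;0 0 8.35 0 0 -0.01 -1;0 0 8.35 0 0 -0.02 -1;0 0 0 0.005 -0.03 0 -1;0 0 0 0.005 -0.036 0 -1;0 0 0 0.005 -0.036 0 -1;0 0 0 0.005 -0.036 0 -1;0 0 0 0.005 -0.036 0 -1", newtons=20)

```text
clock: 1.2
position: [0.2973, -0.377, 0.2617]
tcp_rot: [-0.0, 0.985, -0.173, -0.0]
wrist_force: [0.5, 0.8, 0.0]
gripper_width: -0.001
grasp_force: 0.0
```

servo_tool(targets="0 0 0 0.005 -0.036 0 -1;0 0 0 0.005 -0.036 0 -1;0 0 0 0.005 -0.036 0 -1;0 0 0 0.005 -0.036 0 -1;0 0 0 0.005 -0.036 0 -1;0 0 0 0.005 -0.036 0 -1;0 0 0 0.005 -0.036 0 -1;0 0 0 0.005 -0.036 0 -1;0 0 0 0.006 -0.036 0 -1;0 0 0 0.005 -0.036 0 -1")

```text
clock: 2.2
position: [0.4677, -0.0557, 0.2619]
tcp_rot: [0.0, 0.985, -0.173, 0.0]
wrist_force: [0.9, -0.3, -0.3]
gripper_width: -0.0
grasp_force: 0.0
```

servo_tool(targets="0 0 0 0 -0.006 0 -1;0 0 0 0 0 0 -1;0 0 0 0 0 0 -1")

```text
clock: 2.5
position: [0.4689, -0.0523, 0.2618]
tcp_rot: [0.0, 0.985, -0.173, -0.0]
wrist_force: [0.2, -0.6, 0.9]
gripper_width: 0.001
grasp_force: 0.0
```

```bash
python3 - <<'E'
from h import *; from rig import r
s=r.get_state(); c=r.capture("wrist"); cv2.imwrite("pics/w1.png",cv2.resize(c["image"],None,fx=1.5,fy=1.5))
T=tcp(s)@np.array(c["tool_from_camera"]); np.save("w1.npy",T)
print(s["clock"],s["position"],s["tcp_rot"],s["joints"].round(3),s["wrist_force"])
q=[.5294,-.1049,-.3443]
B=[[-68,67,115],[-68,-3,115],[50,80,100],[50,-80,100],[-50,-80,100],[-34,67,147],[-34,-3,147]]
print((proj(box2w(q,B),T,c["vfov"],c["cx"],c["cy"])*1.5).round())
E
```

```text
2.5 [ 0.46892516 -0.05229895  0.26176654] [ 2.54741757e-04  9.84958883e-01 -1.72788595e-01 -1.89944842e-04] [-3.680e-01 -1.360e-01  1.835e+00 -1.000e-03  1.443e+00  1.551e+00] [ 0.16814088 -0.56247009  0.93029195]
[[335. 256.]
 [439. 256.]
 [310.  68.]
 [563.  67.]
 [549. 225.]
 [325. 210.]
 [446. 209.]]
```

View pics/w1.png

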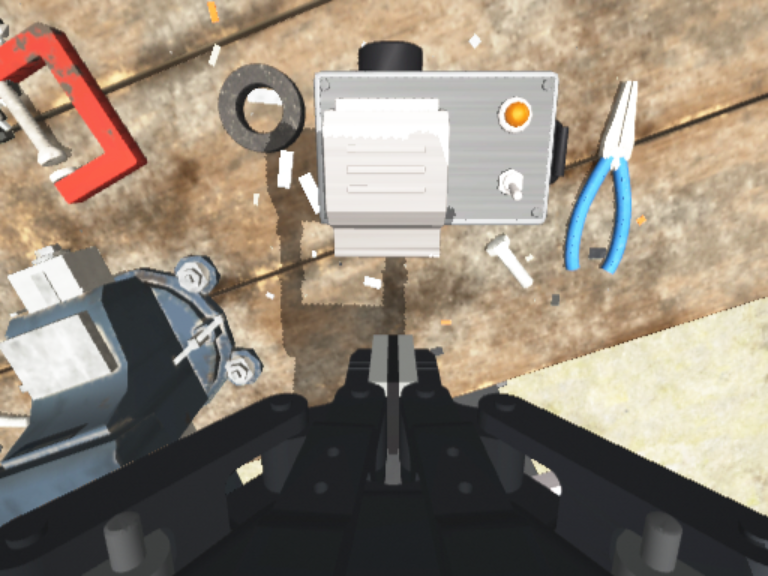

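The picture shows the lip from (334,257) to (440,257), within 1 px of prediction. The shut fingertips are at (393,335), centred on the guard. Next I tilt forward 45° and go under the lip.

servo_tool(targets="0 0 0 -0.018 -0.002 0 -1;0 0 0 -0.018 -0.001 0 -1;0 8.5 0 0 0 0 -1;0 8.5 0 0 0 0 -1;0 8.5 0 0 0 0 -1;0 8.5 0 0 0 0 -1;0 8.5 0 0 0 0 -1;0 2.5 0 0 0 0 -1;0 0 0 0 0 0 -1;0 0 0 0 0 0 -1")

```text
clock: 3.55
position: [0.4388, -0.0371, 0.2628]
tcp_rot: [0.067, 0.91, -0.16, 0.377]
wrist_force: [-0.3, -0.0, 0.8]
gripper_width: 0.001
grasp_force: 0.0
```

```bash
cat >> h.py <<'E'
Q=[.5294,-.1049,-.3443]
def where(s):
    T=tcp(s); c,n=np.cos(Q[2]),np.sin(Q[2]); A=np.array([[c,n,0],[-n,c,0],[0,0,1]])
    o=np.array([Q[0],Q[1],0]); z=A@T[:3,2]
    print("t",round(s["clock"],2),"TCP",(A@(T[:3,3]-o)*1000).round(1),"tip",(A@(T[:3,3]+.025*T[:3,2]-o)*1000).round(1),"z",z.round(3),"x",(A@T[:3,0]).round(3),"F",(A@s["wrist_force"]).round(1),"j",s["joints"].round(2))
E
python3 -c "
from h import *; from rig import r
where(r.get_state())"
```

```text
t 3.55 TCP [-108.2   33.3  262.8] tip [-90.5  33.1 245.2] z [ 0.707 -0.004 -0.707] x [ 0.707 -0.003  0.707] F [-0.3 -0.1  0.8] j [-0.37 -0.94  2.51  0.02  0.79  1.54]
```

servo_tool(targets="0 0 0 -0.02 0 0.02 -1;0 0 0 -0.02 0 0.02 -1;0 0 0 -0.02 0 0.02 -1;0 0 0 0 0 0 -1")

```text
clock: 3.95
position: [0.4372, -0.0362, 0.174]
tcp_rot: [0.066, 0.911, -0.16, 0.374]
wrist_force: [0.0, 0.6, -0.4]
gripper_width: 0.003
grasp_force: 0.0
```

```bash
python3 -c "
from h import *; from rig import r
where(r.get_state())"
```

```text
t 3.95 TCP [-110.    33.6  174. ] tip [-92.5  33.5 156.2] z [ 0.702 -0.003 -0.712] x [ 0.712 -0.002  0.702] F [-0.2  0.5 -0.4] j [-0.37 -0.84  2.64  0.03  0.57  1.53]
```

servo_tool(targets="0 -5 0 0 0 0 -1;0 -5 0 0 0 0 -1;0 0 0 -0.014 0 0.02 -1;0 0 0 -0.014 0 0.02 -1;0 0 0 -0.014 0 0.02 -1;0 0 0 0 0 0 -1;0 0 0 0 0 0 -1")

```text
clock: 4.65
position: [0.44, -0.037, 0.1062]
tcp_rot: [0.053, 0.939, -0.165, 0.297]
wrist_force: [-0.3, -0.5, -0.2]
gripper_width: -0.001
grasp_force: 0.0
```

```bash
python3 -c "
from h import *; from rig import r
where(r.get_state())"
```

```text
t 4.65 TCP [-107.    33.8  106.2] tip [-92.7  33.7  85.7] z [ 0.575 -0.003 -0.818] x [ 0.818 -0.002  0.575] F [-0.1 -0.6 -0.2] j [-0.37 -0.52  2.56  0.02  0.49  1.54]
```

servo_tool(targets="0 0 0 0.005 0 0.005 -1;0 0 0 0.005 0 0.005 -1;0 0 0 0.005 0 0.005 -1;0 0 0 0.004 0 0.0046 -1;0 0 0 0 0 0 -1;0 0 0 0 0 0 -1")

```text
clock: 5.25
position: [0.4643, -0.0456, 0.0996]
tcp_rot: [0.052, 0.939, -0.165, 0.296]
wrist_force: [-0.0, -0.9, 0.6]
gripper_width: 0.001
grasp_force: 0.0
```

```bash
python3 -c "
from h import *; from rig import r
where(r.get_state())
c=r.capture('wrist'); cv2.imwrite('pics/w2.png',c['image'])"
```

```text
t 5.25 TCP [-81.3  33.8  99.6] tip [-67.   33.8  79.1] z [ 0.574 -0.002 -0.819] x [ 0.819 -0.002  0.574] F [ 0.2 -0.8  0.6] j [-0.36 -0.39  2.5   0.02  0.43  1.54]
```

View pics/w2.png

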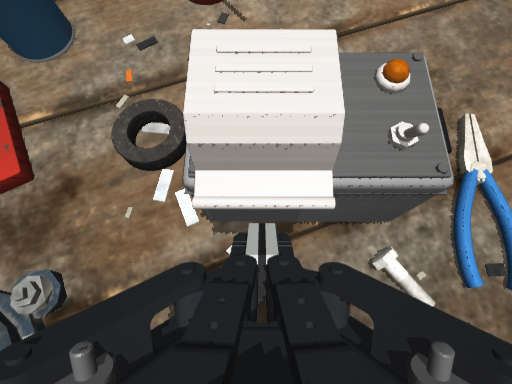

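The picture shows the lip's front edge at row 205 and the fingertips ending near row 222. I'll check the projections against the model.

```bash
python3 -c "
from h import *; from rig import r
s=r.get_state(); c=r.capture('wrist'); T=tcp(s)@np.array(c['tool_from_camera'])
P=[[-68,67,115],[-68,-3,115],[-58,33.8,85.4],[-67,33.8,79],[-76,33.8,73],[-50,-80,100]]
print(proj(box2w(Q,P),T,c['vfov'],c['cx'],c['cy']).round(1))
L=np.array(c['tool_from_camera'])
print(proj([[0,0,.025],[.011,0,.025],[.011,0,.01],[.011,0,0]],L,c['vfov'],c['cx'],c['cy']).round(1))"
```

```text
[[192.6 207.1]
 [334.9 206.6]
 [260.3 204.6]
 [260.3 221.8]
 [260.4 238.4]
 [463.  182.8]]
[[260.4 222.5]
 [260.3 205.4]
 [260.2 214. ]
 [260.2 220.7]]
```

servo_tool(targets="0 0 0 0.004 0 -0.003 -1;0 0 0 0.004 0 -0.0035 -1;0 0 0 0.003 0 -0.004 -1;0 0 0 0.003 0 -0.004 -1;0 0 0 0.003 0 -0.004 -1;0 0 0 0.003 0 -0.004 -1;0 0 0 0 0 0 -1")

```text
clock: 6.05
position: [0.4676, -0.0467, 0.1295]
tcp_rot: [0.052, 0.939, -0.165, 0.297]
wrist_force: [0.1, -0.3, -0.1]
gripper_width: 0.002
grasp_force: 0.0
```

```bash
python3 -c "
from h import *; from rig import r
where(r.get_state())
c=r.capture('wrist'); cv2.imwrite('pics/w3.png',c['image'])"
```

```text
t 6.05 TCP [-77.8  33.9 129.5] tip [-63.5  33.8 109.1] z [ 0.574 -0.002 -0.819] x [ 0.819 -0.002  0.574] F [ 0.2 -0.2 -0.1] j [-0.36 -0.46  2.47  0.02  0.52  1.54]
```

View pics/w3.png

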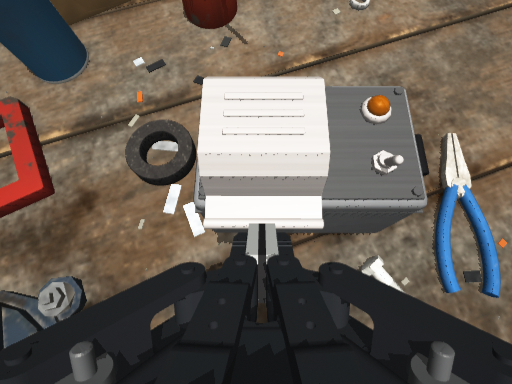

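```bash
python3 -c "
from h import *; from rig import r
s=r.get_state();c=r.capture('scene'); T=np.array(c['world_from_camera'])
P=[[-65,67,115],[-65,-3,115],[20,67,109]]
print(proj(box2w(Q,P),T,c['vfov'],c['cx'],c['cy']).round(1))
X=tcp(s); L=np.array([[0,0,.025],[.011,0,.025],[-.011,0,.025],[0,0,0]])
u=proj(L@X[:3,:3].T+X[:3,3],T,c['vfov'],c['cx'],c['cy']);print(u.round(1))
x,y=map(int,u[0]); print(x,y)
a=c['image'][y-45:y+35,x-55:x+55]; b=cv2.resize(a,None,fx=5,fy=5,interpolation=cv2.INTER_CUBIC)
w=cv2.resize(cv2.imread('pics/w3.png')[190:250,220:300],None,fx=3,fy=3,interpolation=cv2.INTER_CUBIC)
o=np.zeros((400,800,3),np.uint8); o[:400,:550]=b; o[:180,555:795]=w; cv2.imwrite('pics/s3.png',o)"
```

```text
[[241.  198.6]
 [269.7 190.4]
 [223.  186.3]]
[[254.7 197.2]
 [252.5 192.9]
 [256.9 201.5]
 [257.9 191. ]]
254 197
```

View pics/s3.png

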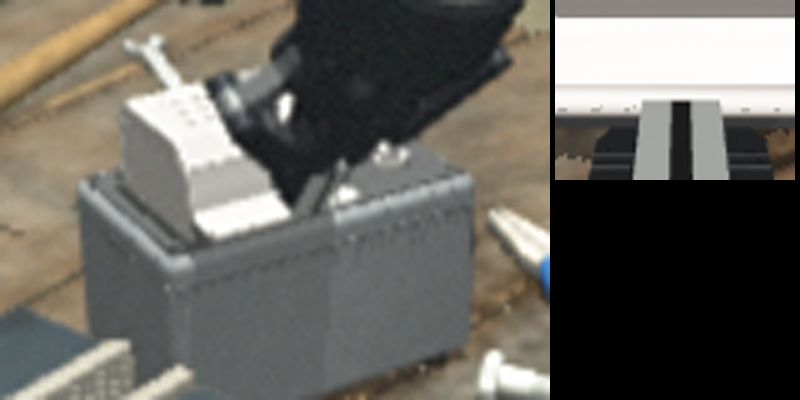

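The side view shows the fingertips just in front of the lip, not under it, so the physical tip ends well short of what I assumed (only about 0–12 mm past the TCP). I'll back off, go lower and come further in.

servo_tool(targets="0 0 0 -0.006 0 -0.004 -1;0 0 0 -0.006 0 -0.004 -1;0 0 0 -0.012 0 0.018 -1;0 0 0 -0.013 0 0.018 -1;0 0 0 0 0 0 -1;0 0 0 0.004 0 0.003 -1;0 0 0 0.004 0 0.003 -1;0 0 0 0.004 0 0.003 -1;0 0 0 0.004 0 0.003 -1;0 0 0 0 0 0 -1")

```text
clock: 7.15
position: [0.4734, -0.049, 0.0844]
tcp_rot: [0.052, 0.939, -0.165, 0.296]
wrist_force: [-0.4, -0.7, -0.7]
gripper_width: 0.001
grasp_force: 0.0
```

```bash
python3 -c "
from h import *; from rig import r
where(r.get_state())"
```

```text
t 7.15 TCP [-71.6  33.7  84.4] tip [-57.2  33.7  63.9] z [ 0.574 -0.002 -0.819] x [ 0.819 -0.002  0.574] F [-0.2 -0.8 -0.7] j [-0.36 -0.31  2.48  0.02  0.36  1.53]
```

servo_tool(targets="0 0 0 0.002 0 0.0015 -1;0 0 0 0.0015 0 0.001 -1;0 0 0 0 0 0 -1")

```text
clock: 7.45
position: [0.4765, -0.05, 0.0835]
tcp_rot: [0.052, 0.94, -0.165, 0.296]
wrist_force: [0.6, 0.5, 0.1]
gripper_width: 0.0
grasp_force: 0.0
```

```bash
python3 -c "
from h import *; from rig import r
s=r.get_state(); where(s)
c=r.capture('wrist'); T=tcp(s)@np.array(c['tool_from_camera'])
print(proj(box2w(Q,[[-68,67,115],[-68,-3,115]]),T,c['vfov'],c['cx'],c['cy']).round(1))
w=cv2.resize(c['image'][120:320,150:390],None,fx=2.5,fy=2.5,interpolation=cv2.INTER_CUBIC); cv2.imwrite('pics/w4.png',w)"
```

```text
t 7.45 TCP [-68.3  33.8  83.5] tip [-54.   33.7  63. ] z [ 0.573 -0.002 -0.82 ] x [ 0.82  -0.002  0.573] F [0.4 0.7 0.1] j [-0.36 -0.29  2.47  0.02  0.36  1.54]
[[182.  227.1]
 [346.2 226.5]]
```

View pics/w4.png

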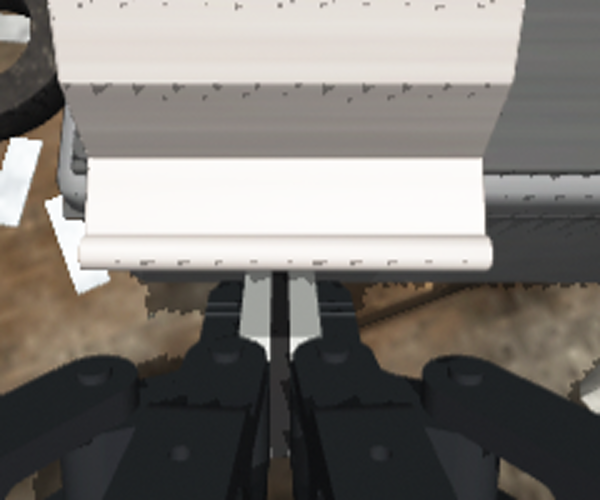

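The lip now hides the fingertips: its edge is at row 227 and the tips sit about 5 px beneath it. I go 4 mm further in, then lift along the arc.

servo_tool(targets="0 0 0 0.0033 0 0.0023 -1;0 0 0 0.0035 0 -0.005 -1;0 0 0 0.0035 0 -0.005 -1;0 0 0 0.0043 0 -0.006 -1;0 0 0 0.0043 0 -0.006 -1;0 0 0 0 0 0 -1")

```text
clock: 8.1
position: [0.4812, -0.0516, 0.1122]
tcp_rot: [0.052, 0.939, -0.165, 0.297]
wrist_force: [0.3, 0.3, -0.2]
gripper_width: 0.003
grasp_force: 0.4
```

```bash
cat >> h.py <<'E'
def lip(s,c,th=(0,)):
    T=tcp(s)@np.array(c['tool_from_camera']); g=cv2.cvtColor(c['image'],cv2.COLOR_BGR2GRAY).astype(int)
    for col in (215,315):
        p=g[:,col]; b=np.where((p[:-3]-p[3:])>60)[0]; print("col",col,"bright->dark rows",b)
    for t in th:
        a=np.radians(176-t); x,z=20+85.2*np.cos(a),109+85.2*np.sin(a)
        print("th",t,proj(box2w(Q,[[x-3,67,z],[x-3,-3,z]]),T,c['vfov'],c['cx'],c['cy']).round(0).tolist())
E
python3 -c "
from h import *; from rig import r
s=r.get_state(); where(s); lip(s,r.capture('wrist'),(0,5,10,15,20))"
```

```text
t 8.1 TCP [-63.4  33.9 112.2] tip [-49.   33.8  91.8] z [ 0.575 -0.002 -0.818] x [ 0.818 -0.002  0.575] F [ 0.1  0.4 -0.2] j [-0.36 -0.36  2.44  0.02  0.44  1.54]
col 215 bright->dark rows [129 230 231 232 233 234]
col 315 bright->dark rows [ 57  58 218 220 231 232 233 234 246 247 269 270]
th 0 [[196.0, 249.0], [332.0, 248.0]]
th 5 [[192.0, 245.0], [335.0, 244.0]]
th 10 [[189.0, 239.0], [339.0, 238.0]]
th 15 [[186.0, 231.0], [342.0, 231.0]]
th 20 [[183.0, 222.0], [346.0, 221.0]]
```

servo_tool(targets="0 0 0 0.0056 0 -0.0033 -1;0 0 0 0.0056 0 -0.0033 -1;0 0 0 0.0056 0 -0.0033 -1;0 0 0 0.0061 0 -0.0019 -1;0 0 0 0.0061 0 -0.0019 -1;0 0 0 0.0061 0 -0.0019 -1;0 0 0 0 0 0 -1")

```text
clock: 8.85
position: [0.5002, -0.0586, 0.1448]
tcp_rot: [0.052, 0.939, -0.165, 0.297]
wrist_force: [-0.9, -1.0, -0.0]
gripper_width: -0.001
grasp_force: 0.2
```

```bash
python3 -c "
from h import *; from rig import r
s=r.get_state(); where(s); lip(s,r.capture('wrist'),(0,20,30,35,40,45,50))"
```

```text
t 8.85 TCP [-43.2  33.7 144.8] tip [-28.8  33.6 124.3] z [ 0.575 -0.002 -0.818] x [ 0.818 -0.002  0.575] F [-0.5 -1.2 -0. ] j [-0.36 -0.36  2.37  0.02  0.52  1.55]
col 215 bright->dark rows [232 233 234 260 261 262]
col 315 bright->dark rows [ 90  91 232 233 234 260 261 262]
th 0 [[204.0, 291.0], [322.0, 291.0]]
th 20 [[195.0, 276.0], [332.0, 275.0]]
th 30 [[190.0, 258.0], [337.0, 258.0]]
th 35 [[188.0, 247.0], [339.0, 246.0]]
th 40 [[186.0, 234.0], [341.0, 233.0]]
th 45 [[184.0, 220.0], [343.0, 219.0]]
th 50 [[183.0, 204.0], [345.0, 203.0]]
```

servo_tool(targets="0 0 0 0.0044 0 -0.0019 -1;0 0 0 0.0044 0 -0.0019 -1;0 0 0 0.0078 0 -0.0007 -1;0 0 0 0.0072 0 0.0002 -1;0 0 0 0.0071 0 0.002 -1;0 0 0 0 0 0 -1")

```text
clock: 9.5
position: [0.5228, -0.0669, 0.164]
tcp_rot: [0.052, 0.939, -0.165, 0.296]
wrist_force: [-0.2, 0.4, -0.2]
gripper_width: 0.0
grasp_force: 0.0
```

```bash
python3 -c "
from h import *; from rig import r
s=r.get_state(); where(s); lip(s,r.capture('wrist'),(50,55,60,65,70,75))"
```

```text
t 9.5 TCP [-19.   33.6 164. ] tip [ -4.7  33.5 143.5] z [ 0.574 -0.002 -0.819] x [ 0.819 -0.002  0.574] F [-0.4  0.3 -0.2] j [-0.36 -0.31  2.3   0.01  0.55  1.55]
col 215 bright->dark rows [  6   7   8 211 228 229 230 231 232 233 260]
col 315 bright->dark rows [  8   9 115 116 211 231 232 233 268 269 270]
th 50 [[188.0, 266.0], [339.0, 265.0]]
th 55 [[187.0, 251.0], [340.0, 250.0]]
th 60 [[187.0, 235.0], [340.0, 235.0]]
th 65 [[186.0, 219.0], [340.0, 219.0]]
th 70 [[186.0, 203.0], [340.0, 202.0]]
th 75 [[187.0, 186.0], [340.0, 186.0]]
```

servo_tool(targets="0 0 0 0.0045 0 0.0012 -1;0 0 0 0.0042 0 0.0016 -1;0 0 0 0.0039 0 0.0019 -1;0 0 0 0.0038 0 0.002 -1;0 0 0 0.0037 0 0.002 -1;0 0 0 0.0037 0 0.002 -1;0 0 0 0.0037 0 0.002 -1;0 0 0 0.0037 0 0.002 -1;0 0 0 0 0 0 -1;0 0 0 0 0 0 -1")

```text
clock: 10.55
position: [0.5535, -0.0779, 0.1686]
tcp_rot: [0.052, 0.94, -0.165, 0.295]
wrist_force: [0.1, 0.3, -0.7]
gripper_width: -0.003
grasp_force: 0.0
```

```bash
python3 -c "
from h import *; from rig import r
s=r.get_state(); where(s); lip(s,r.capture('wrist'),(70,75,80,85,90,100))"
```

```text
t 10.55 TCP [ 13.5  33.6 168.6] tip [ 27.8  33.5 148.1] z [ 0.572 -0.002 -0.82 ] x [ 0.82  -0.002  0.572] F [-0.   0.3 -0.7] j [-0.36 -0.22  2.21  0.01  0.54  1.55]
col 215 bright->dark rows [ 31  32  33 177 178 179 260 261]
col 315 bright->dark rows [  7   8  26  27  28  29 140 141 142 177 178 179 268 269 270]
th 70 [[183.0, 278.0], [345.0, 277.0]]
th 75 [[183.0, 261.0], [344.0, 260.0]]
th 80 [[184.0, 243.0], [343.0, 243.0]]
th 85 [[185.0, 226.0], [342.0, 226.0]]
th 90 [[187.0, 210.0], [340.0, 210.0]]
th 100 [[190.0, 182.0], [336.0, 182.0]]
```

Guard is at about 100° (stop), resting open. I back out and go down in front of the toggle.

servo_tool(targets="0 0 0 -0.0174 0 -0.0122 -1;0 0 0 -0.0174 0 -0.0122 -1;0 0 0 -0.0174 0 -0.0122 -1;0 0 0 -0.0174 0 -0.0122 -1;0 0 0 0 0 0 -1;0 0 0 -0.0093 0 0.0133 -1;0 0 0 -0.0093 0 0.0133 -1;0 0 0 -0.0093 0 0.0133 -1;0 0 0 0 0 0 -1;0 0 0 0 0 0 -1")

```text
clock: 11.6
position: [0.4739, -0.0491, 0.1204]
tcp_rot: [0.052, 0.94, -0.165, 0.296]
wrist_force: [-0.7, -1.1, -0.1]
gripper_width: -0.001
grasp_force: 0.0
```

```bash
python3 -c "
from h import *; from rig import r
s=r.get_state(); where(s); c=r.capture('wrist'); lip(s,c,(95,100,))
T=tcp(s)@np.array(c['tool_from_camera'])
print(proj(box2w(Q,[[-25,32,133],[5,32,133],[-10,32,100],[-50,-80,100]]),T,c['vfov'],c['cx'],c['cy']).round(0).tolist())
w=cv2.resize(c['image'][80:300,130:430],None,fx=2.5,fy=2.5,interpolation=cv2.INTER_CUBIC); cv2.imwrite('pics/w5.png',w)"
```

```text
t 11.6 TCP [-71.1  33.8 120.4] tip [-56.7  33.7  99.9] z [ 0.573 -0.002 -0.82 ] x [ 0.82  -0.002  0.573] F [-0.3 -1.2 -0.1] j [-0.36 -0.41  2.46  0.02  0.48  1.54]
col 215 bright->dark rows [100 101 102 105 106 115 116 201 210 211 212 260 261 262]
col 315 bright->dark rows [111 112 209 210 211 268 269 270]
th 95 [[178.0, -37.0], [349.0, -38.0]]
th 100 [[180.0, -45.0], [346.0, -46.0]]
[[263.0, 151.0], [263.0, 104.0], [263.0, 153.0], [445.0, 211.0]]
```

View pics/w5.png

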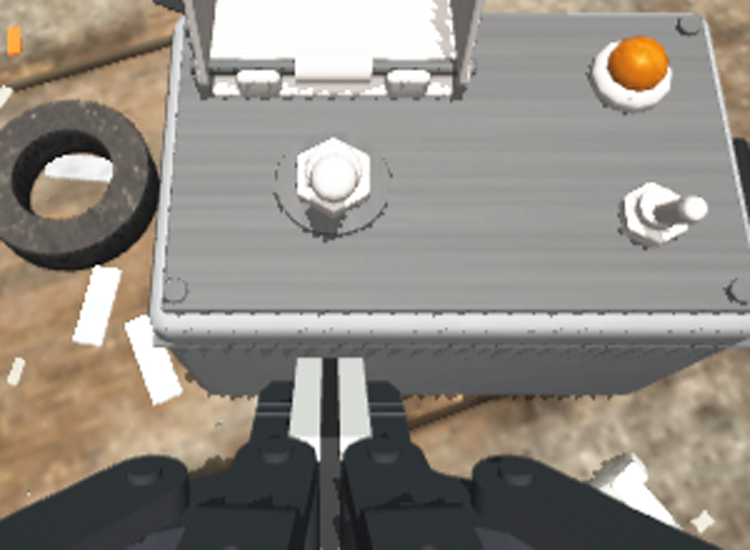

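The picture shows the guard open and the toggle off at about (333,175) in the crop, lined up with the fingertips at (330,360). I push forward now.

servo_tool(targets="0 0 0 0.0082 0 0.0057 -1;0 0 0 0.0082 0 0.0057 -1;0 0 0 0.0082 0 0.0057 -1;0 0 0 0.0031 0 0.0022 -1;0 0 0 0.0031 0 0.0022 -1;0 0 0 0 0 0 -1")

```text
clock: 12.25
position: [0.5086, -0.0615, 0.1201]
tcp_rot: [0.052, 0.94, -0.165, 0.295]
wrist_force: [-5.9, 2.2, 2.7]
gripper_width: 0.001
grasp_force: 3.1
```

servo_tool(targets="0 0 0 0.0031 0 0.0022 -1;0 0 0 0 0 0 -1")

```text
clock: 12.45
position: [0.5122, -0.0627, 0.1202]
tcp_rot: [0.052, 0.94, -0.165, 0.295]
wrist_force: [-4.2, 1.1, 1.9]
gripper_width: -0.0
grasp_force: 2.0
```

servo_tool(targets="0 0 0 0.0031 0 0.0022 -1;0 0 0 0 0 0 -1")

```text
clock: 12.65
position: [0.5161, -0.0643, 0.1202]
tcp_rot: [0.052, 0.94, -0.165, 0.296]
wrist_force: [-0.5, 1.1, -0.7]
gripper_width: -0.001
grasp_force: 0.6
```

servo_tool(targets="0 0 0 0.0031 0 0.0022 -1;0 0 0 0 0 0 -1")

```text
clock: 12.85
position: [0.5204, -0.066, 0.1208]
tcp_rot: [0.052, 0.939, -0.165, 0.296]
wrist_force: [-0.6, 0.5, 0.5]
gripper_width: 0.001
grasp_force: 0.0
```

```bash
python3 -c "
from h import *; from rig import r
where(r.get_state())"
```

```text
t 12.85 TCP [-21.6  33.6 120.8] tip [ -7.2  33.5 100.4] z [ 0.574 -0.002 -0.819] x [ 0.819 -0.002  0.574] F [-0.8  0.2  0.5] j [-0.36 -0.23  2.33  0.02  0.43  1.54]
```

servo_tool(targets="0 0 0 -0.01 0 -0.007 -1;0 0 0 -0.01 0 -0.007 -1;0 0 0 -0.01 0 -0.007 -1;0 0 0 -0.0105 0 -0.0074 -1;0 0 0 0 0 0 -1;0 0 0 0 0 0 -1")

```text
clock: 13.45
position: [0.4737, -0.0491, 0.1208]
tcp_rot: [0.052, 0.939, -0.165, 0.296]
wrist_force: [0.6, -0.0, 1.3]
gripper_width: -0.001
grasp_force: 0.0
```

```bash
python3 -c "
from h import *; from rig import r
s=r.get_state(); where(s); c=r.capture('wrist'); T=tcp(s)@np.array(c['tool_from_camera'])
print(proj(box2w(Q,[[-25,32,133],[5,32,133]]),T,c['vfov'],c['cx'],c['cy']).round(0).tolist())
g=cv2.cvtColor(c['image'],cv2.COLOR_BGR2GRAY); print(g[90:170:3,263]); 
o=cv2.cvtColor(cv2.imread('pics/w5.png'),cv2.COLOR_BGR2GRAY); print(o[25:225:8,333])"
```

```text
t 13.45 TCP [-71.2  33.8 120.8] tip [-56.9  33.7 100.4] z [ 0.574 -0.002 -0.819] x [ 0.819 -0.002  0.574] F [0.5 0.2 1.3] j [-0.36 -0.41  2.46  0.02  0.48  1.54]
[[263.0, 151.0], [263.0, 104.0]]
[254 254 254 254 252 254 255 255 245 230 218 219 219 219 219 220 220 220
 219 255 255 255 250 180 255 161 161]
[254 254 254 253 255 255 243 131 212 102 162 157 159 159 200 254 247 254
 255 255 254 244 120 204 106]
```

The toggle has moved: the lever now lies on the far side, so it is on. Up, upright, and over to behind the lip.

servo_tool(targets="0 0 0 0.016 0 -0.0228 -1;0 0 0 0.016 0 -0.0228 -1;0 0 0 0.016 0 -0.0228 -1;0 0 0 0.016 0 -0.0228 -1;0 0 0 0.016 0 -0.0228 -1;0 -7 0 0 0 0 -1;0 -7 0 0 0 0 -1;0 -7 0 0 0 0 -1;0 -7 0 0 0 0 -1;0 -7 0 0 0 0 -1")

```text
clock: 14.5
position: [0.4747, -0.0494, 0.2602]
tcp_rot: [0.0, 0.985, -0.173, -0.002]
wrist_force: [0.9, 0.1, -0.4]
gripper_width: -0.001
grasp_force: 0.0
```

servo_tool(targets="0 0 0 0.0243 0 0 -1;0 0 0 0.0243 0 0 -1;0 0 0 0.0243 0 0 -1;0 0 0 0.0243 0 0 -1;0 0 0 0.0243 0 0 -1;0 0 0 0.0243 0 0 -1;0 0 0 0 0 0 -1;0 0 0 0 0 0 -1")

```text
clock: 15.3
position: [0.6108, -0.0987, 0.2585]
tcp_rot: [0.0, 0.985, -0.173, -0.001]
wrist_force: [0.6, 0.5, -1.1]
gripper_width: -0.003
grasp_force: 0.0
```

```bash
python3 -c "
from h import *; from rig import r
s=r.get_state(); where(s);c=r.capture('scene'); T=np.array(c['world_from_camera'])
X=tcp(s); L=np.array([[0,0,.025],[0,0,0],[-.011,0,0],[.011,0,0],[0,-.011,0]])
u=proj(L@X[:3,:3].T+X[:3,3],T,c['vfov'],c['cx'],c['cy']);print(u.round(1).tolist())
print(proj(box2w(Q,[[41,67,191],[41,-3,191],[41,32,191]]),T,c['vfov'],c['cx'],c['cy']).round(1).tolist())
x,y=map(int,u[1]); x0,y0=x-50,y-40; print(x0,y0)
cv2.imwrite('pics/s6.png',cv2.resize(c['image'][y0:y0+75,x0:x0+100],None,fx=8,fy=8,interpolation=cv2.INTER_CUBIC))"
```

```text
t 15.3 TCP [ 74.6  33.3 258.5] tip [ 74.5  33.3 233.5] z [-0.002 -0.001 -1.   ] x [ 1.    -0.003 -0.002] F [ 0.4  0.7 -1.1] j [-0.35  0.26  1.43 -0.    1.46  1.56]
[[222.6, 124.1], [221.9, 113.1], [224.0, 114.1], [219.8, 112.1], [217.4, 113.8]]
[[216.6, 149.0], [244.5, 143.2], [230.8, 146.1]]
171 73
```

View pics/s6.png

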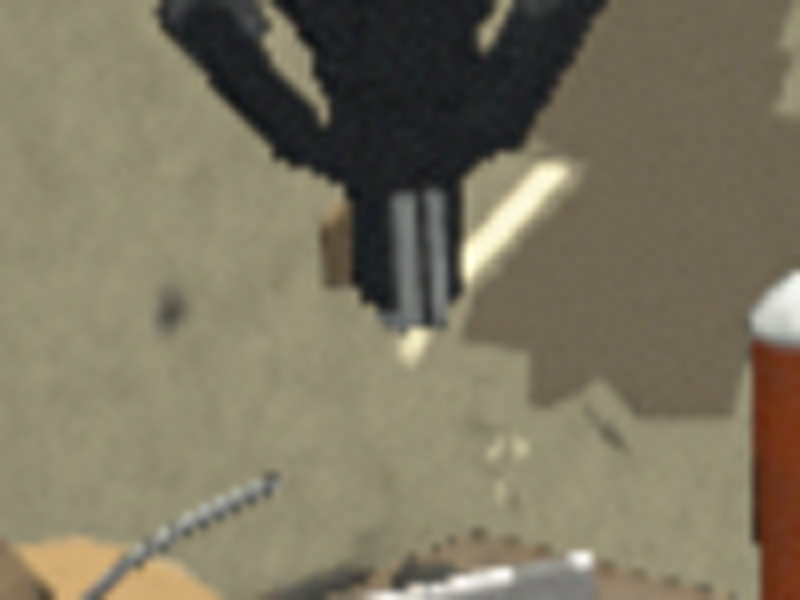

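The fingertip bottom is at crop (412,328), level with the TCP within about 2 mm. The lip corner at (585,555) matches the prediction. I descend behind the lip and tip it forward.

servo_tool(targets="0 0 0 -0.006 0 0.025 -1;0 0 0 0 0 0.025 -1;0 0 0 0 0 0.0245 -1;0 0 0 0 0 0 -1;0 0 0 -0.006 0 0 -1;0 0 0 -0.006 0 0 -1;0 0 0 -0.006 0 0 -1;0 0 0 -0.006 0 0 -1;0 0 0 -0.006 0 0 -1;0 0 0 0 0 0 -1")

```text
clock: 16.35
position: [0.576, -0.0859, 0.1852]
tcp_rot: [0.0, 0.985, -0.173, -0.001]
wrist_force: [0.2, 0.3, 0.8]
gripper_width: 0.002
grasp_force: 0.1
```

```bash
python3 -c "
from h import *; from rig import r
s=r.get_state(); where(s)
c=r.capture('wrist'); lip(s,c,(75,80,85,90,100))"
```

```text
t 16.35 TCP [ 37.4  33.6 185.2] tip [ 37.4  33.6 160.2] z [-0.001 -0.001 -1.   ] x [ 1.    -0.003 -0.001] F [0.  0.3 0.8] j [-0.36  0.22  1.63 -0.    1.3   1.56]
col 215 bright->dark rows [  3   4   5  86  87 251 252 267 268 269]
col 315 bright->dark rows [ 48  49  50  51 149 150 151 251 252 269 270 271]
th 75 [[198.0, 309.0], [329.0, 309.0]]
th 80 [[197.0, 298.0], [330.0, 298.0]]
th 85 [[196.0, 287.0], [331.0, 286.0]]
th 90 [[195.0, 274.0], [332.0, 273.0]]
th 100 [[194.0, 245.0], [333.0, 245.0]]
```

servo_tool(targets="0 0 0 -0.003 0 0 -1;0 0 0 -0.003 0 0 -1;0 0 0 -0.003 0 0 -1;0 0 0 -0.003 0 0 -1;0 0 0 -0.003 0 0 -1;0 0 0 -0.003 0 0 -1;0 0 0 -0.003 0 0 -1;0 0 0 -0.002 0 0 -1;0 0 0 0 0 0 -1;0 0 0 0 0 0 -1")

```text
clock: 17.4
position: [0.5549, -0.0784, 0.1849]
tcp_rot: [0.0, 0.985, -0.173, -0.0]
wrist_force: [-0.2, 0.1, -0.0]
gripper_width: 0.001
grasp_force: 0.0
```

servo_tool(targets="0 0 0 0 0 0 -1;0 0 0 0 0 0 -1;0 0 0 0 0 0 -1;0 0 0 0 0 0 -1")

```text
clock: 17.8
position: [0.555, -0.0784, 0.1849]
tcp_rot: [0.0, 0.985, -0.173, -0.001]
wrist_force: [0.3, 0.2, -0.0]
gripper_width: 0.001
grasp_force: 0.0
```

```bash
python3 -c "
from h import *; from rig import r
s=r.get_state(); where(s)
c=r.capture('top'); T=np.array(c['world_from_camera']); o=cv2.imread('pics/top0.png')
B=box2w(Q,[[-60,50,115],[-60,10,115],[-60,32,115],[-40,60,147],[60,32,160]])
for u in proj(B,T,c['vfov'],c['cx'],c['cy']): x,y=u.round().astype(int); print(x,y,c['image'][y,x],o[y,x])
print(s['joint_vel'].round(3))"
```

```text
t 17.8 TCP [ 15.1  33.6 184.9] tip [ 15.1  33.6 159.9] z [-0.001 -0.001 -1.   ] x [ 1.    -0.003 -0.001] F [ 0.2  0.3 -0. ] j [-0.36  0.16  1.69 -0.    1.29  1.56]
211 212 [59 65 71] [253 253 254]
228 218 [136 149 155] [254 254 254]
219 214 [45 52 60] [254 254 255]
208 201 [120 117 118] [244 244 247]
236 160 [248 249 248] [ 91 100 110]
[ 0.    -0.001 -0.    -0.001 -0.     0.001]
```

```bash
python3 -c "
from h import *; from rig import r
s=r.get_state()
c=r.capture('wrist'); lip(s,c,(0,65,70,75,80,90,100)); g=cv2.cvtColor(c['image'],cv2.COLOR_BGR2GRAY)
T=tcp(s)@np.array(c['tool_from_camera'])
print(proj(box2w(Q,[[12,67,147],[12,-3,147],[-34,67,147],[50,80,100],[50,-80,100],[5,32,133],[-50,-80,100]]),T,c['vfov'],c['cx'],c['cy']).round(0).tolist())
for col in (205,215,310,322): print(col,g[0:384:8,col])
c=r.capture('scene'); T=np.array(c['world_from_camera']);o=cv2.imread('pics/scene0.png')
for P in ([-60,55,115],[-60,10,115],[-10,60,147],[-41,60,132],[50,60,170],[60,60,140]):
  x,y=proj(box2w(Q,[P]),T,c['vfov'],c['cx'],c['cy'])[0].round().astype(int); print(P,x,y,c['image'][y,x],o[y,x])
"
```

```text
col 215 bright->dark rows [ 66  67  85  86 267 268 269]
col 315 bright->dark rows [ 25  26  27 128 129 268 269 270 271]
th 0 [[221.0, 296.0], [305.0, 295.0]]
th 65 [[199.0, 292.0], [328.0, 291.0]]
th 70 [[197.0, 283.0], [330.0, 282.0]]
th 75 [[195.0, 272.0], [331.0, 272.0]]
th 80 [[194.0, 260.0], [333.0, 260.0]]
th 90 [[192.0, 233.0], [335.0, 233.0]]
th 100 [[191.0, 203.0], [336.0, 203.0]]
[[209.0, 219.0], [316.0, 219.0], [213.0, 281.0], [201.0, 151.0], [407.0, 151.0], [263.0, 221.0], [393.0, 266.0]]
205 [197 216 202 198 205 195 191 170 170 118 170 110 126 117 118 115 113 107
 118 107 152 151 174 177 233 232 238 229 229 234 226 197 196 201  46  31
  34  33  33  33  34  34  34  29  31  33  32  32]
215 [197 196 211 210 220 187 202 173 170  79 173 125 122 117 114 119 111 112
 103 173 168 175 175 178 233 233 238 229 229 233 227 199 196 200  36  35
  33  34  34  34  34  44  34  29  31  33  34  33]
310 [207 202 171 187  55 150 206 224 212 199 229 214 198 211 210 216 191 113
 101 174 169 176 175 178 230 232 237 229 231 233 228 197 199 203  35  34
  34  34  34  34  34  50  34  29  31  32  33  31]
322 [185 191 201 204 128 177 200 201 201 205 210 198 201 195 199 192 199 106
 101 202 104 102 169 177 230 232 237 229 230 233 228 198 199  70  35  40
  34  45  34  33  34  34  34  28  32  33  33  33]
[-60, 55, 115] 245 196 [125 129 125] [236 240 242]
[-60, 10, 115] 263 191 [128 129 127] [237 242 243]
[-10, 60, 147] 231 175 [158 163 166] [228 233 235]
[-41, 60, 132] 238 186 [135 141 143] [143 147 148]
[50, 60, 170] 218 156 [121 181 216] [106 157 189]
[60, 60, 140] 217 167 [112 120 124] [ 91 111 122]
```

Guard isn't down yet; it is near its balance. I push a few mm more.

servo_tool(targets="0 0 0 -0.003 0 0 -1;0 0 0 -0.003 0 0 -1;0 0 0 -0.002 0 0 -1;0 0 0 0 0 0 -1;0 0 0 0 0 0 -1;0 0 0 0 0 0 -1;0 0 0 0 0 0 -1")

```text
clock: 18.65
position: [0.5475, -0.0757, 0.1849]
tcp_rot: [0.0, 0.985, -0.173, -0.001]
wrist_force: [0.1, 0.4, -0.3]
gripper_width: -0.001
grasp_force: 0.0
```

```bash
cat > chk.py <<'E'
from h import *; from rig import r
s=r.get_state(); where(s); o=cv2.imread('pics/scene0.png')
g=cv2.cvtColor(r.capture('wrist')['image'],cv2.COLOR_BGR2GRAY); print(g[144:384:8,215]); print(g[260,170:360:5])
c=r.capture('scene'); T=np.array(c['world_from_camera'])
for P in ([-60,55,115],[-60,10,115],[-10,60,147]):
  x,y=proj(box2w(Q,[P]),T,c['vfov'],c['cx'],c['cy'])[0].round().astype(int); print(P,c['image'][y,x],o[y,x])
E
python3 chk.py
```

```text
t 18.65 TCP [  7.1  33.6 184.9] tip [  7.1  33.6 159.9] z [-0.001 -0.001 -1.   ] x [ 1.    -0.003 -0.001] F [-0.1  0.4 -0.3] j [-0.36  0.14  1.71 -0.    1.29  1.56]
[165  93 110 107 117 120 203 243 242 244 239 240 238 255 255 255  35  35
  34  34  34  34  33  43  33  30  30  33  32  32]
[208  63  89  99  78  69  69  79 239 255 255 155  34  38  35  40  35  35
  60  61  35  35  36  34  35  34 235 235 255 255 164 170 177 192 171 198
 192 240]
[-60, 55, 115] [235 239 241] [236 240 242]
[-60, 10, 115] [158 165 168] [237 242 243]
[-10, 60, 147] [238 242 244] [228 233 235]
```

It dropped. I retreat straight up and check.

servo_tool(targets="0 0 0 0 0 -0.03 -1;0 0 0 0 0 -0.03 -1;0 0 0 0 0 -0.03 -1;0 0 0 -0.03 0 -0.02 -1;0 0 0 -0.03 0.03 0 -1;0 0 0 0 0.05 0 -1;0 0 0 0 0.05 0 -1;0 0 0 0 0.05 0 -1;0 0 0 0 0.05 0 -1;0 0 0 0 0 0 -1")

```text
clock: 19.75
position: [0.4105, -0.2762, 0.295]
tcp_rot: [0.001, 0.984, -0.176, -0.001]
wrist_force: [0.6, 0.9, -0.1]
gripper_width: -0.0
grasp_force: 0.0
```

servo_tool(targets="0 0 0 0 0.05 0 -1;0 0 0 0 0.05 0 -1;0 0 0 0 0.05 0 -1;0 0 0 0 0.05 0 -1;0 0 0 0 0 0 -1;0 0 0 0 0 0 -1")

```text
clock: 20.35
position: [0.3448, -0.4594, 0.2947]
tcp_rot: [-0.001, 0.985, -0.173, -0.001]
wrist_force: [0.1, 0.6, 0.1]
gripper_width: -0.001
grasp_force: 0.0
```

```bash
python3 chk.py; python3 -c "
from h import *; from rig import r
a=cv2.imread('pics/top0.png');b=r.capture('top')['image']
d=cv2.absdiff(a,b).max(2)>60; print('top diff',d[140:270,170:330].sum()); ys,xs=np.where(d[140:270,170:330]); 
print(np.histogram2d(ys+140,xs+170,bins=[range(140,271,13),range(170,331,16)])[0].astype(int))
a=cv2.imread('pics/scene0.png');b=r.capture('scene')['image']; d=cv2.absdiff(a,b).max(2)>60; print('scene diff',d[155:245,205:345].sum())"
```

```text
t 20.35 TCP [ -54.1 -396.1  294.7] tip [ -54.2 -396.   269.7] z [-0.001  0.001 -1.   ] x [ 1.    -0.004 -0.001] F [-0.1  0.6  0.1] j [-1.14  0.12  1.51 -0.    1.51  0.78]
[178 185 169 189 108  98 186 161 167 168  88  74  73  75  71  70  29  27
  28  28  27  27  28  36  28  25  25  29  27  27]
[ 85  83  73  71  72  73  74  72  69  71  79  56  29  31  29  32  29  28
  51  51  29  29  28  29  28  28 222 234 224 228 224 227 231 226 223 219
 204 221]
[-60, 55, 115] [233 238 240] [236 240 242]
[-60, 10, 115] [235 239 242] [237 242 243]
[-10, 60, 147] [226 231 233] [228 233 235]
top diff 917
[[  0   0   0   0   0   0   0   0   0   0]
 [  0   0   0   0   0   0   0   0   0   0]
 [  0   0   0   0   0   0   0   0   0   0]
 [  0   0   0   0   0   0   0   0   0   0]
 [  0   0   0   0   0   0   0   0   0   0]
 [  0   0   0   0   0   0   0   0   0   0]
 [  0   0   0   0   0   0   0   0   0   0]
 [  0   0   0   0   0   0   0   0   1  46]
 [  0  20   5   0   0   0   0   0  88  94]
 [ 75 205 147   3   0   0  44  31  23 135]]
scene diff 1236
```

```bash
python3 -c "
from rig import r
print(r.hand_in())"
```

```text
the job is handed in; nothing more can be done
None
```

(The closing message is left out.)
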